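Zero the bench analyser and start the reading

TASK

The sample is already in the analyser: zero it and start the reading. First press the yellow key fully down and let it spring back up, then press the green key fully down and let it spring back up. Press one key at a time, and do not press the red or the blue key.

Things in the scene. Friction and masses are not known exactly. Their poses are not given: they have to be found in the camera images.
- key_yellow_top (a point): centre of the top face of the yellow key (zero): round yellow cap 32 mm across, 10 mm proud of a grey collar 48 mm across; top face level, 137 mm above the bench, 22 mm above the analyser's top. Pressed straight down: travel 6 mm to a hard stop, spring 1.5 N at first, 5 N fully down; springs back up when let go. The point moves with the cap.
- key_green_top (a point): centre of the top face of the green key (start): round green cap 32 mm across, 10 mm proud of a grey collar 48 mm across; top face level, 137 mm above the bench, 22 mm above the analyser's top. Pressed straight down: travel 6 mm to a hard stop, spring 1.5 N at first, 5 N fully down; springs back up when let go. The point moves with the cap.
- key_red_top (a point): centre of the top face of the red key (stop, not to be pressed): round red cap 32 mm across, 10 mm proud of a grey collar 48 mm across; top face level, 137 mm above the bench, 22 mm above the analyser's top. The four keys, all alike but for colour, form a square, 70 mm between centres; which colour is at which corner changes.
- key_blue_top (a point): centre of the top face of the blue key (menu, not to be pressed): round blue cap 32 mm across, 10 mm proud of a grey collar 48 mm across; top face level, 137 mm above the bench, 22 mm above the analyser's top. The analyser is a fixed cream box, purple skirt, 280 x 380 x 115 mm high. Near the keys: flat screen, lid 20 mm high, vial 45 mm high, all over 50 mm from key centres.

How it is judged (in metres and radians):
On the way, in this order (a step that is already met when the one before it is completed fails the run):
1. the yellow key is pressed down (at least 4 of its 6 mm), the green one up (distance of key_yellow_top from where it was at the start of the episode above 0.004 m and distance of key_green_top from where it was at the start of the episode below 0.002 m), for 0.05 s.
2. the yellow key is let up again (distance of key_yellow_top from where it was at the start of the episode below 0.002 m), for 0.05 s.
3. the green key is pressed down (at least 4 of its 6 mm), the yellow one up (distance of key_green_top from where it was at the start of the episode above 0.004 m and distance of key_yellow_top from where it was at the start of the episode below 0.002 m), for 0.05 s.
At the end, for the whole second after the job is handed in: Yellow, then green have been pressed, and all four keys are back up, within 2 mm of where they started (distance of each of key_yellow_top, key_green_top, key_red_top, key_blue_top from where it was at the start of the episode below 0.002 m); the robot touches nothing.
It fails at once if the red key is pressed (3 mm or more) (distance of key_red_top from where it was at the start of the episode above 0.003 m).
It fails at once if the blue key is pressed (3 mm or more) (distance of key_blue_top from where it was at the start of the episode above 0.003 m).
It fails at once if the yellow and green keys are down together (3 mm or more each) (distance of each of key_yellow_top, key_green_top from where it was at the start of the episode above 0.003 m).
It also fails if it takes over 30 s, if anything falls off the work surface, if the arm or the gripper's body presses on something with over 40 N, if the wrist force passes 120 N, or if a joint passes its speed limit or range.

ROBOT

A 7-joint arm with a two-finger parallel gripper is mounted at the origin on the work surface. World frame = base frame: x ahead of the robot, y to its left, z up, the work surface at z = 0. Lengths are in mm, angles in rad, forces in N, time in s.
With the tool pointing down it reaches from about 350 to 900 mm from the base axis. Payload 19.9 kg.
Tool frame: the origin (TCP) lies between the finger pads; the fingertips stand 25 mm ahead of it and the grasp point (between the pads) lies 6 mm ahead of it (env.nose_length is the distance from the TCP to the fingertips, in mm); z points along the fingers, y is the direction in which the jaws open and shut (so a half turn about z gives the same grasp; the last joint's range is limited). The gripper opens to 85 mm and grips with 20 to 120 N. Pads are 22 mm wide; open, the fingers measure 114 mm over their backs; the gripper's body (76 mm by 85 mm) begins 54 mm behind the grasp point. The pads swing forward as they close: fully open they stand 13 mm farther back than shut.
Start: joints at [1.218, 0.417, -0.01, 1.614, 0.005, 1.111, -0.053], TCP at [191.729, -594.848, 256.26] pointing down, gripper open.
Joint ranges: [-2.81, 2.81], [-0.39, 2.02], [-1.27, 1.25], [0.06, 2.57], [-1.19, 4.33], [0.19, 2], [-2.82, 2.82]. Speed limits (rad/s): [1.89, 1.89, 2.39, 2.39, 3.01, 3.01, 3.01].

INTERFACE

Orientations are given as a unit quaternion [w, x, y, z].
In Python, from workcell import env gives the robot as it stands. The module is installed in compiled form; this text tells all that it offers.
- The arm moves only by the tool send_rows, never from a script. Its arguments are lists of equal length, an entry for each row: "translation": the shift along the tool's x, y, z normalised to -1 to 1, where 1 is 30 mm, a list of three; "rot": the turn, a rotation vector about the tool's x, y, z normalised to -1 to 1, where 1 is 4 degrees, a list of three; "claw": the finger opening in mm, from 0 to 85.4. A call has 1 to 8 rows; each row shifts and turns the commanded pose from where the row before left it, along the tool's axes as they then stand; what a row does not reach is not made up. A row lasts 1/12 s, in which the tool goes at most 41.7 mm and 7.16 degrees, less where a joint would pass 70% of its speed; a pose out of reach is approached as far as the arm can. A call with a number of a shift or a turn outside -1 to 1 is refused whole. A call with a gripper value outside its range is refused whole. The fingers move at their own pace and stop on an object; "grip_force" is the grip in N (left out, the last holds). Time passes only in rows, so rows that do not move let the fingers close. It gives the time, the measured TCP pose, the force and the opening at its end, in the units of the state.
- env.sense(): the state, without advancing time (a new reading comes with each control period).
- env.capture(name): name is "scene" or "side" or "wrist"; returns a dict with "img" (420x560x3 uint8, red, green, blue), "mtx" (3x3 intrinsics, pixels), "world_from_camera" (4x4, takes a point from camera to world coordinates). Camera axes: x right, y down, z forward; pixel columns grow to the right and rows downward; lengths in mm; the calibration is good to about 2 mm. A picture is of the moment at which its call begins. There is no depth.
- env.finish_job(): hands the job in, once; it reports no verdict.
The state is a dict: "clock": time; "q": joint angles; "dq": joint speeds; "joint_efforts": joint torques, N m; "ee_pos": TCP position; "orientation": TCP orientation; "ft_force": force on the tool from outside, world axes, zero at the start; "torque": the same for the moment, N m; "opening": finger opening in mm.
Only numpy, scipy, OpenCV 4.12 (cv2) and the standard library are available. Lean on these libraries where they do the work, as an engineer would, in place of code of your own. Each camera call takes 0.05 s, during which the arm holds its last target. There are 200 camera calls.

## Working session

There is one attempt and no reset: what is moved stays moved. The work goes in short steps, Python scripts to look and compute and a tool call to move; the robot and the scene stay as the last step left them, time stands still between calls to the robot, and variables do not carry over. Pictures are saved under pics/ and viewed, about 8 in all and at most 12, crops included, and the job is handed in when it is done.

Besides the shell and the picture viewer there is one more tool, called after "Call:" as name(argument=value, ...) on one line, values as JSON. send_rows: Moves the arm, as the interface text tells. Its arguments: {"type":"object","properties":{"translation":{"type":"array"},"rot":{"type":"array"},"claw":{"type":"array"},"grip_force":{"type":"number"}},"required":["translation","rot","claw"]}

```bash
mkdir -p pics; cat > h.py <<'E'
import numpy as np, cv2
from workcell import env
def snap(n,f):
    c=env.capture(n); cv2.imwrite('pics/'+f,c['img'][:,:,::-1]); np.savez('pics/'+f+'.npz',mtx=c['mtx'],T=c['world_from_camera']); return c
def toz(f,u,v,z):
    d=np.load('pics/'+f+'.npz'); T=d['T']; r=T[:3,:3]@np.linalg.solve(d['mtx'],[u,v,1.]); o=T[:3,3]
    return o+r*(z-o[2])/r[2]
E
python3 - <<'E'
from h import *
a=snap('scene','s1.png');b=snap('side','d1.png');c=snap('wrist','w1.png')
cv2.imwrite('pics/all.png',cv2.resize(np.vstack([np.hstack([a['img'],b['img']]),np.hstack([c['img'],c['img']*0])]),(800,600))[:,:,::-1])
s=env.sense();print(s,env.nose_length)
E
```

```text
{'clock': 0.15, 'q': array([ 1.21746789,  0.41786198, -0.01032598,  1.61399912,  0.0047146 ,
        1.11067981, -0.05297301]), 'dq': array([-4.08797590e-04, -1.35863028e-03, -2.18899282e-04, -2.42329746e-03,
        4.99175137e-05,  2.02374965e-03,  6.07738326e-04]), 'joint_efforts': array([ 1.02583439e-03, -8.64737749e+01,  6.79443050e-01, -4.35048366e+01,
        1.92122598e-02,  5.80708773e-03, -3.56279315e-05]), 'ee_pos': array([ 191.68683977, -594.64517333,  255.80364025]), 'orientation': array([-4.48693487e-04,  9.87865062e-01,  1.55313895e-01, -1.11509403e-04]), 'ft_force': array([ 1.23156512, -0.88695798, -0.77524216]), 'torque': array([-0.03798173,  0.01505771, -0.01605623]), 'opening': 85.5534061609557} 25.0
```

View pics/all.png

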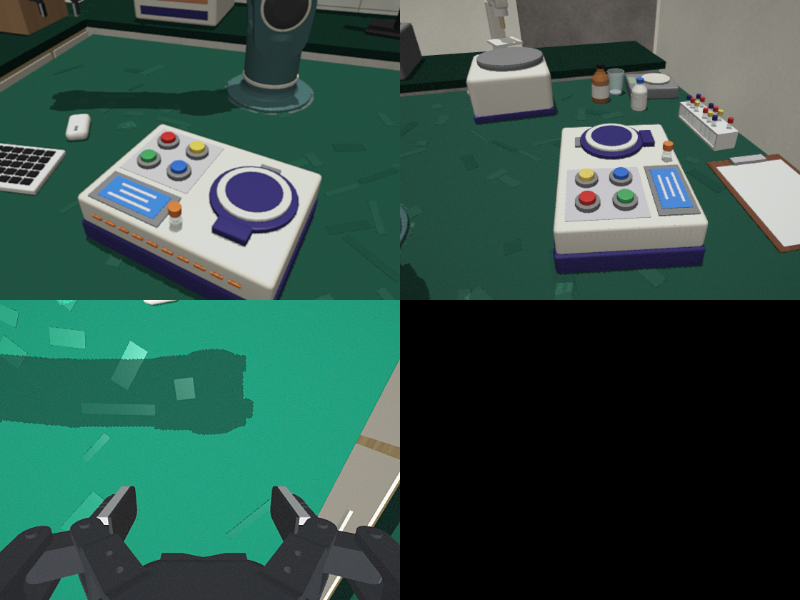

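The montage (scaled by 1/1.4) shows the keys in both fixed views. In the scene view they are red (168,136), yellow (198,147), green (149,156) and blue (179,167). In the side view they are yellow (587,174), blue (620,172), red (587,198) and green (625,193). I'll enlarge both views to read them more accurately.

```bash
python3 - <<'E'
from h import *
a=cv2.imread('pics/s1.png')[170:270,180:310];b=cv2.imread('pics/d1.png')[225:305,230:350]
A=cv2.resize(a,None,fx=4,fy=4,interpolation=2)[:, :400*2];print(A.shape)
A=cv2.resize(a,(390,300),interpolation=2);B=cv2.resize(b,(390,260),interpolation=2)
A=cv2.resize(a,(780,600),interpolation=2)
cv2.imwrite('pics/ca.png',A)
cv2.imwrite('pics/cb.png',cv2.resize(b,(720,480),interpolation=2))
E
```

```text
(400, 520, 3)
```

View pics/ca.png

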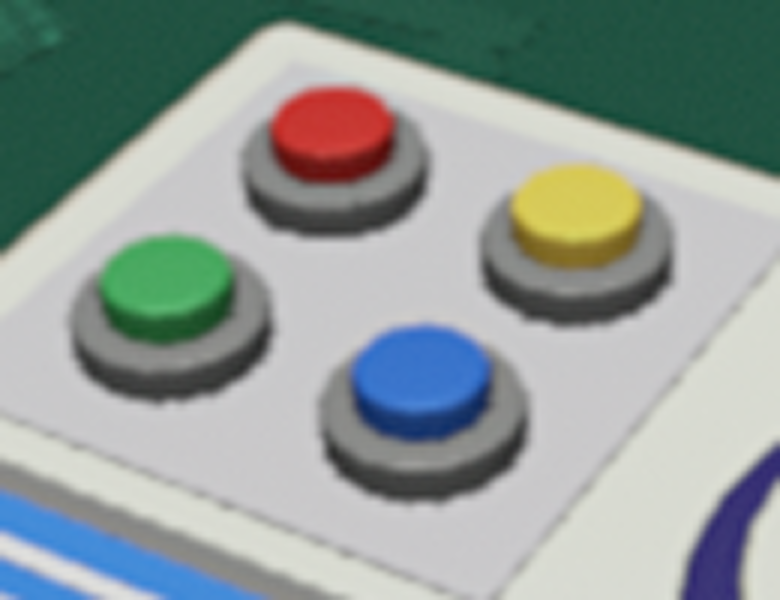

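View pics/cb.png

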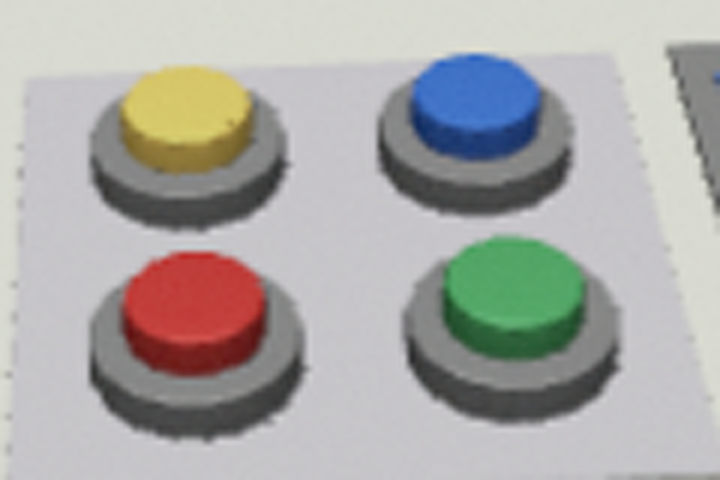

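Top-face centres in the scene crop (x6) are red (332,124), yellow (577,203), green (167,275) and blue (421,365). In the side crop (x6) they are yellow (187,105), blue (476,93), red (195,293) and green (513,281).

```bash
python3 - <<'E'
from h import *
from scipy.spatial.transform import Rotation as R
P={}
for n,a,b in [('r',(332,124),(195,293)),('y',(577,203),(187,105)),('g',(167,275),(513,281)),('b',(421,365),(476,93))]:
    p=toz('s1.png',180+a[0]/6,170+a[1]/6,137);q=toz('d1.png',230+b[0]/6,225+b[1]/6,137)
    P[n]=(p+q)/2;print(n,p.round(1),q.round(1))
for u,v in ['ry','rg','gb','yb','yg']: print(u,v,np.linalg.norm(P[u]-P[v]))
s=env.sense();q=s['orientation'];M=R.from_quat([*q[1:],q[0]]).as_matrix();print(M.round(3))
d=np.load('pics/w1.png.npz');print(d['T'].round(2),d['mtx'])
for k in 'yg':
    print(k,P[k].round(1),(M.T@(P[k]-s['ee_pos'])/30).round(2))
E
```

```text
r [ 512.1 -134.2  137. ] [ 510.6 -136.3  137. ]
y [524.3 -66.  137. ] [523.4 -69.5 137. ]
g [ 579.4 -147.6  137. ] [ 578.5 -150.5  137. ]
b [591.5 -79.8 137. ] [591.5 -82.9 137. ]
r y 68.67026102529182
r g 68.95401031223841
g b 68.83291858812397
y b 69.0180349612702
y g 98.17863502296261
[[ 0.952  0.307 -0.   ]
 [ 0.307 -0.952  0.001]
 [-0.    -0.001 -1.   ]]
[[ 3.1000e-01 -9.1000e-01 -2.6000e-01  2.5653e+02]
 [-9.5000e-01 -3.0000e-01 -8.0000e-02 -5.7198e+02]
 [-0.0000e+00  2.8000e-01 -9.6000e-01  3.7342e+02]
 [ 0.0000e+00  0.0000e+00  0.0000e+00  1.0000e+00]] [[317.22141554   0.         284.69709022]
 [  0.         317.22141554 209.27939443]
 [  0.           0.           1.        ]]
y [523.9 -67.7 137. ] [ 15.93 -13.31   3.97]
g [ 578.9 -149.   137. ] [ 16.84 -10.17   3.97]
```

The two views agree to about 3 mm and the key spacing comes out near 70 mm. I'll close the gripper and move to above yellow, staying high.

Call:
send_rows(translation=[[0.3,-0.25,0],[0.65,-0.54,0],[0.7,-0.58,0],[0.7,-0.58,0],[0.7,-0.58,0],[0.7,-0.58,0],[0.7,-0.58,0],[0.7,-0.58,0]], rot=[[0,0,0],[0,0,0],[0,0,0],[0,0,0],[0,0,0],[0,0,0],[0,0,0],[0,0,0]], claw=[0,0,0,0,0,0,0,0], grip_force=20)

```text
clock: 0.82
ee_pos: [300.2, -423.6, 256.2]
orientation: [-0.0, 0.988, 0.155, -0.0]
ft_force: [0.5, -0.8, 0.1]
opening: -0.3
```

Call:
send_rows(translation=[[0.7,-0.58,0],[0.7,-0.58,0],[0.7,-0.58,0],[0.7,-0.58,0],[0.7,-0.58,0],[0.7,-0.58,0],[0.7,-0.58,0],[0.7,-0.58,0]], rot=[[0,0,0],[0,0,0],[0,0,0],[0,0,0],[0,0,0],[0,0,0],[0,0,0],[0,0,0]], claw=[0,0,0,0,0,0,0,0])

```text
clock: 1.48
ee_pos: [417.1, -239.6, 256.3]
orientation: [0.0, 0.988, 0.155, -0.0]
ft_force: [0.5, 0.4, 0.4]
opening: 0.0
```

Call:
send_rows(translation=[[0.7,-0.58,0],[0.7,-0.58,0],[0.7,-0.58,0],[0.7,-0.58,0],[0.7,-0.58,0],[0.5,-0.42,0],[0.2,-0.16,0],[0,0,0]], rot=[[0,0,0],[0,0,0],[0,0,0],[0,0,0],[0,0,0],[0,0,0],[0,0,0],[0,0,0]], claw=[0,0,0,0,0,0,0,0])

```text
clock: 2.15
ee_pos: [504.9, -101.5, 256.1]
orientation: [-0.0, 0.988, 0.157, -0.0]
ft_force: [-0.7, -0.1, 0.4]
opening: 0.2
```

```bash
python3 - <<'E'
from h import *
from scipy.spatial.transform import Rotation as R
snap('wrist','w2.png')
s=env.sense();q=s['orientation'];M=R.from_quat([*q[1:],q[0]]).as_matrix();print(M.round(3),s['ee_pos'],s['clock'],s['opening'])
for k,p in [('y',[523.9,-67.7,162]),('g',[578.9,-149,162])]:
    print(k,(M.T@(np.array(p)-s['ee_pos'])/30).round(3))
d=np.load('pics/w2.png.npz')
for p in ([523.9,-67.7,137],[578.9,-149,137]):
    c=np.linalg.inv(d['T'])@[*p,1]; c=d['mtx']@c[:3]; print(c[:2]/c[2])
E
```

```text
[[ 0.951  0.308 -0.   ]
 [ 0.308 -0.951  0.   ]
 [-0.    -0.    -1.   ]] [ 504.34441633 -102.9990028   256.08630186] 2.2 -0.13274855234498104
y [ 0.984 -0.918  3.136]
g [1.893 2.225 3.135]
[252.06491785 174.11136915]
[380.39226541 137.23891173]
```

View pics/w2.png

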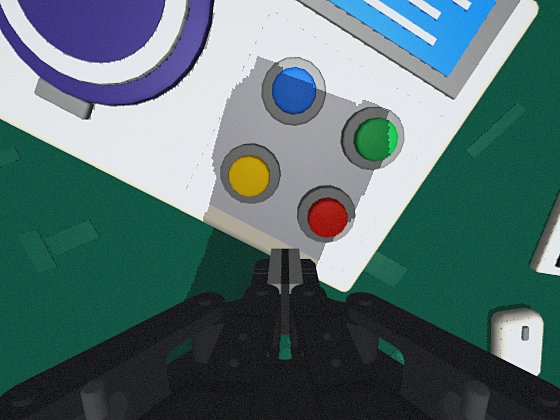

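The wrist view shows yellow at (248,176) and green at (376,139), about 3 mm from the predictions. I'll split the difference. Next I move over yellow and down to about 11 mm above it.

Call:
send_rows(translation=[[0.5,-0.5,0],[0.46,-0.47,0],[0,0,0.5],[0,0,0.8],[0,0,0.8],[0,0,0.5],[0,0,0.15],[0,0,0]], rot=[[0,0,0],[0,0,0],[0,0,0],[0,0,0],[0,0,0],[0,0,0],[0,0,0],[0,0,0]], claw=[0,0,0,0,0,0,0,0])

```text
clock: 2.87
ee_pos: [522.1, -67.9, 173.0]
orientation: [-0.0, 0.988, 0.155, -0.001]
ft_force: [-0.4, 0.2, 0.7]
opening: 0.0
```

```bash
python3 - <<'E'
from h import *
c=snap('wrist','w3.png');a=snap('scene','s3.png');b=snap('side','d3.png')
f=lambda i:cv2.resize(i[:,:,::-1],(400,300),interpolation=2)
cv2.imwrite('pics/all3.png',np.vstack([np.hstack([f(c['img'][100:400,80:480]),f(a['img'][130:280,160:360])]),np.hstack([f(b['img'][165:315,200:400]),f(c['img'])])]))
print(env.sense()['ee_pos'])
E
```

```text
[523.45499065 -67.42961687 174.92378532]
```

View pics/all3.png

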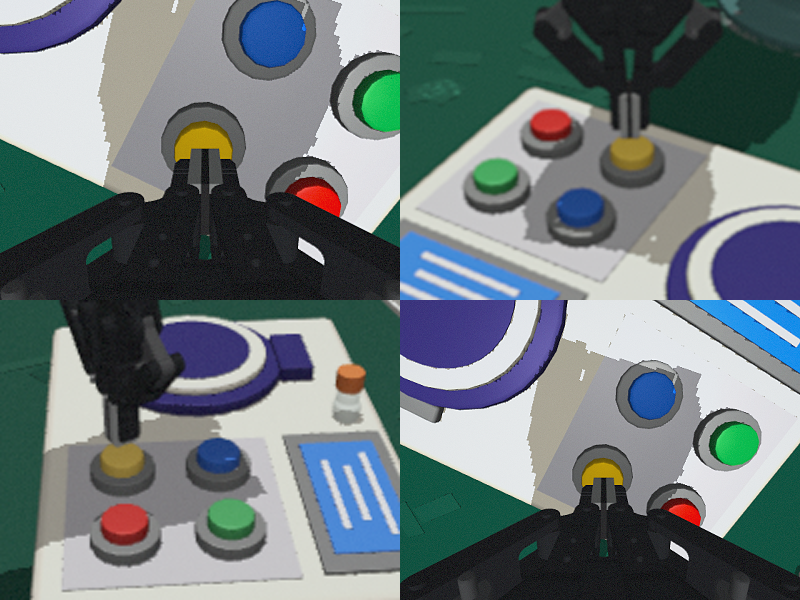

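In all three views the closed fingertips stand centred over the yellow cap, a few millimetres up. I'll press.

Call:
send_rows(translation=[[0,0,0.25],[0,0,0.2],[0,0,0.1],[0,0,0.05],[0,0,0],[0,0,0]], rot=[[0,0,0],[0,0,0],[0,0,0],[0,0,0],[0,0,0],[0,0,0]], claw=[0,0,0,0,0,0])

```text
clock: 3.52
ee_pos: [523.3, -67.1, 156.0]
orientation: [0.0, 0.988, 0.155, 0.0]
ft_force: [-0.1, -0.6, 8.0]
opening: -0.3
```

The force is 8 N, above the 5 N the spring gives at full travel, so yellow is on its stop. I'll lift clear and move over green (tool shift about +0.91, +3.14).

Call:
send_rows(translation=[[0,0,-0.3],[0,0,-0.7],[0,0,-0.6],[0,0,0],[0.23,0.78,0],[0.23,0.78,0],[0.23,0.78,0],[0.22,0.8,0]], rot=[[0,0,0],[0,0,0],[0,0,0],[0,0,0],[0,0,0],[0,0,0],[0,0,0],[0,0,0]], claw=[0,0,0,0,0,0,0,0])

```text
clock: 4.18
ee_pos: [578.3, -149.0, 203.8]
orientation: [-0.0, 0.988, 0.155, -0.0]
ft_force: [-0.3, -1.4, 0.1]
opening: 0.2
```

Call:
send_rows(translation=[[0,0,0],[0,0,0.4],[0,0,0.4],[0,0,0.2],[0,0,0]], rot=[[0,0,0],[0,0,0],[0,0,0],[0,0,0],[0,0,0]], claw=[0,0,0,0,0])

```text
clock: 4.6
ee_pos: [576.7, -147.3, 171.6]
orientation: [-0.001, 0.988, 0.156, -0.001]
ft_force: [-0.4, 0.4, 0.1]
opening: 0.3
```

```bash
python3 - <<'E'
from h import *
c=snap('wrist','w4.png');a=snap('scene','s4.png');b=snap('side','d4.png')
f=lambda i:cv2.resize(i[:,:,::-1],(400,300),interpolation=2)
cv2.imwrite('pics/all4.png',np.vstack([np.hstack([f(c['img'][100:400,80:480]),f(a['img'][130:280,160:360])]),np.hstack([f(b['img'][165:315,200:400]),f(c['img'])])]))
print(env.sense()['ee_pos'])
E
```

```text
[ 577.95001934 -147.77425423  173.9404495 ]
```

View pics/all4.png

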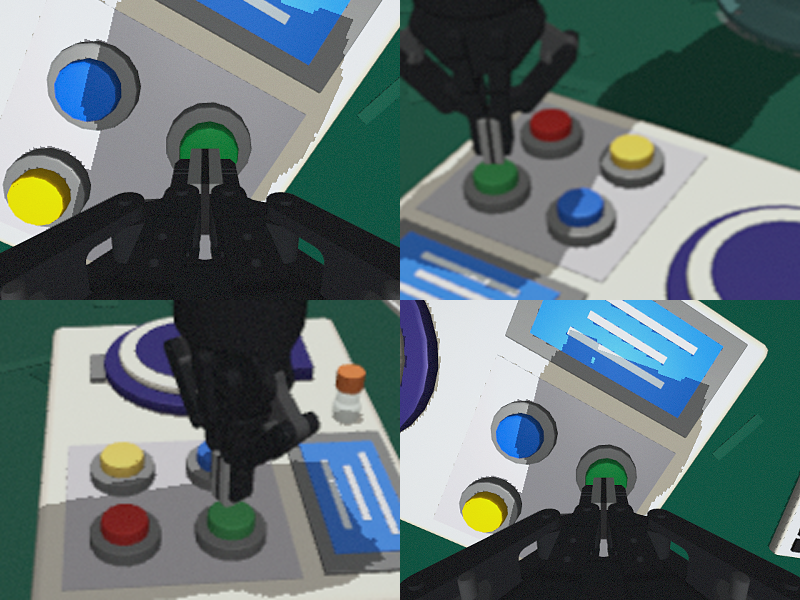

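The yellow key is back up, and the fingertips are centred over the green cap. I'll press it the same way.

Call:
send_rows(translation=[[0,0,0.25],[0,0,0.2],[0,0,0.1],[0,0,0.05],[0,0,0],[0,0,0]], rot=[[0,0,0],[0,0,0],[0,0,0],[0,0,0],[0,0,0],[0,0,0]], claw=[0,0,0,0,0,0])

```text
clock: 5.25
ee_pos: [578.1, -148.3, 156.1]
orientation: [0.0, 0.988, 0.155, 0.0]
ft_force: [-1.8, 0.7, 6.7]
opening: 0.2
```

Call:
send_rows(translation=[[0,0,-0.3],[0,0,-0.7],[0,0,-0.9],[0,0,-0.9],[0,0,-0.6],[0,0,-0.2],[0,0,0],[0,0,0]], rot=[[0,0,0],[0,0,0],[0,0,0],[0,0,0],[0,0,0],[0,0,0],[0,0,0],[0,0,0]], claw=[0,0,0,0,0,0,0,0])

```text
clock: 5.92
ee_pos: [577.6, -148.2, 263.2]
orientation: [-0.0, 0.988, 0.155, -0.0]
ft_force: [0.2, 0.6, -0.3]
opening: -0.1
```

```bash
python3 - <<'E'
from h import *
a=snap('scene','s5.png');b=snap('side','d5.png')
f=lambda i:cv2.resize(i[:,:,::-1],(400,300),interpolation=2)
cv2.imwrite('pics/all5.png',np.hstack([f(a['img'][130:280,160:360]),f(b['img'][165:315,200:400])]))
s=env.sense();print(s['ee_pos'],s['ft_force'])
E
```

```text
[ 577.40585024 -148.14956968  262.44744152] [-0.03211394  0.45197386  0.58196029]
```

View pics/all5.png

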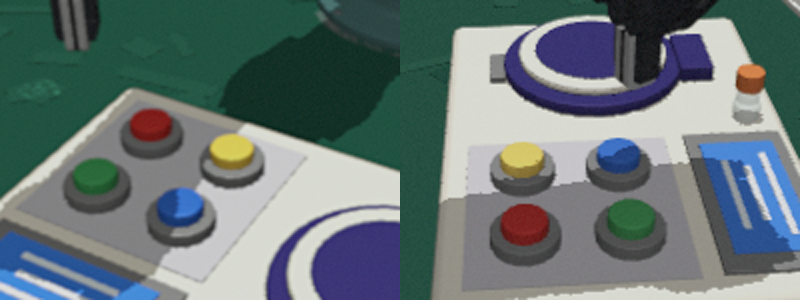

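All four keys are up and the arm is well clear, so I'm handing in.

```bash
python3 -c "
from workcell import env
env.finish_job()"
```

```text
the job is handed in; nothing more can be done
```

I pressed the yellow key and then the green key with the closed fingertips, letting each spring back up before going on, and handed the job in about 6 s into the 30 s limit.

- **Presses:** the wrist force read about 8 N on yellow and 6.7 N on green. Both are above the 5 N of the spring at full travel, so both keys reached the stop.
- **Final state:** the last pictures show all four keys up, with the fingertips about 100 mm above them and only noise on the wrist force.
- **Disagreement:** the cameras put the key positions about 3 mm apart. I split the difference, and the presses landed near the cap centres.

I viewed 7 pictures. No check failed, but `env.finish_job()` gives no verdict, so the result is not confirmed by the system.

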